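Unclip the tall tablet cassette for refilling

TASK

Two tablet cassettes are clipped into grey bases on the worktop, and the taller one is due for refilling. Squeeze its two side tabs together to unlatch it, lift it straight out of its base and stand it upright in the small empty white tray in front of the vial carton on the other bench. Leave the shorter cassette clipped in its own base.

Things in the scene. Friction and masses are not known exactly. Their poses are not given: they have to be found in the camera images.
- tall_cassette_center (a point): Taller cassette: white box with grey lid, 60 (x) by 34 (y) by 96 mm tall, 0.16 kg, latched in a grey base. Point: its centre, 48 mm over its underside; z up. A grey ribbed tab, 24 mm wide and high, on each of its +y and -y sides, centred at x = 0, 26 mm above this point; 48 mm over both tabs free, 36 mm squeezed. It can be carried by the squeezed tabs. The two cassettes swap places.
- tall_cassette_left (a joint): Tab on the +y side of the tall cassette, m: 0 free, 0.006 fully in (towards the middle). Spring: 2 N to start, 8 N fully in; springs back when let go. Its rail runs down to a hook under a catch bar of the base. 5 mm of travel at both tabs frees the hooks; keep them squeezed until the cassette has risen 30 mm.
- tall_cassette_right (a joint): The same for the tab on the -y side: 0 free, 0.006 fully in. The base that both hook into is fixed to the worktop, 88 by 76 mm; the cassette stands on its floor, 6 mm over the worktop, between walls that reach 34 mm over the worktop, with 1.5 mm of play all round.
- short_cassette_center (a point): Shorter cassette, same make, plan size and tabs but only 66 mm tall, latched in an identical base about 13 cm from the tall one's. Point: its centre, 33 mm over its underside. It is to stay where it is.
- tray_floor (a point): Small empty white tray, open on top, fixed, on the bench to the robot's right: 130 (x) by 160 mm (y) outside, walls 3 mm thick, rim 25 mm over the bench. Point: middle of its flat inner floor, 3 mm over the bench; the floor reaches 62 mm either way along x and 77 mm along y. A fixed carton, 82 mm high, stands some 80 mm or more from this point, on the side away from the robot.

How it is judged:
By the outcome, as a careful person would: the job done as asked, in the order asked, and still so for the second after the job is handed in, with the robot touching nothing.
It also fails if it takes over 38 s, if anything falls off the work surface, if the arm or the gripper's body presses on something with over 40 N, if the wrist force passes 120 N, or if a joint passes its speed limit or range.

ROBOT

A 6-joint arm with a two-finger parallel gripper is mounted at the origin on the work surface; the furniture and walls round the work are solid. World frame = base frame: x ahead of the robot, y to its left, z up, the work surface at z = 0. Lengths are in mm, angles in degrees, forces in N, time in s.
With the tool pointing down it reaches from about 350 to 850 mm from the base axis. Payload 8.1 kg.
Tool frame: the origin (TCP) lies midway between the tips of the shut fingers; the grasp point (between the pads) lies 19 mm behind it; x points along the fingers, y is the direction in which the jaws open and shut, and the axes are right-handed (so a half turn about x gives the same grasp; the last joint's range is limited). The gripper opens to 85 mm and grips with 20 to 120 N. Pads are 22 mm wide; open, the fingers measure 114 mm over their backs; the gripper's body (76 mm by 85 mm) begins 54 mm behind the grasp point. The pads swing forward as they close: fully open they stand 13 mm farther back than shut.
Start: joints at [66.727, 7.471, 85.268, -0, 87.261, -4.893], TCP at [189.174, 569.402, 231.292] pointing down, gripper open.
Joint ranges: [-169.43, 169.43], [-51.17, 129.36], [1.28, 143.12], [-76.62, 256.62], [0, 156.53], [-152.29, 152.29]. Speed limits (degrees/s): [136.94, 136.94, 159.86, 180, 180, 180].

INTERFACE

Orientations are given as [roll, pitch, yaw] about the fixed x, y, z axes, in that order (R = Rz(yaw) Ry(pitch) Rx(roll)).
In Python, from bench import r gives the robot as it stands.
- The arm moves only by the tool move_arm, never from a script. Its argument "deltas" is a list of rows, each a list of 2 entries, a list of its own where there are three numbers: the shift along the tool's x, y, z in mm, then the turn about the tool's x in degrees. A call has 1 to 12 rows; each row is the pose to reach, as a shift and turn from the pose measured when the call began, along the tool's axes at that moment; what a row does not reach only later rows make up. A row lasts 1/8 s, in which the tool goes at most 62.5 mm and 10.7 degrees, less where a joint would pass 70% of its speed; a pose out of reach is approached as far as the arm can. A call with a gripper value outside its range is refused whole. "jaw" is the opening, from -1 (shut) to 1 (fully open), set as the call begins (left out, the last holds). The fingers move at their own pace and stop on an object; "squeeze" is the grip in N (left out, the last holds). Time passes only in rows, so rows that repeat a pose let the fingers close. It gives the time, the measured TCP pose, the force and the opening at its end, in the units of the state.
- r.sense(): the state, without advancing time (a new reading comes with each control period).
- r.snapshot(name): name is "scene" or "side" or "wrist"; returns (picture, depth): 400x640x3 uint8, red, green, blue; 400x640 float32, mm along the optical axis (not along the pixel's ray), 0 where there is no reading.
- r.get_calibration(name): a dict with "fovy" (degrees; the focal length in pixels is half the picture's height over the tangent of half this angle, whatever the lens; pixels are square), "cx", "cy" (the principal point, pixels), "k1" (the pictures are not rectified: a ray, as slopes to the right and down, at radius r is drawn at 1 + k1 r^2 times it, then the intrinsics apply), "position" and "attitude" of the camera in the world; the wrist camera has in their place "tool_from_camera" (4x4, takes a point from camera to tool coordinates, whose origin is the TCP and whose axes are the tool frame's). Camera axes: x right, y down, z forward; pixel columns grow to the right and rows downward; lengths in mm; the calibration is good to about 2 mm. A picture is of the moment at which its call begins: read the wrist's pose just before it. get_calibration takes no time and is no camera call.
- r.hand_in(): hands the job in, once; it reports no verdict.
The state is a dict: "time": time; "joint_pos": joint angles; "qd": joint speeds; "joint_efforts": joint torques, N m; "tool_pos": TCP position; "tcp_rot": TCP orientation; "ft_force": force on the tool from outside, world axes, zero at the start; "wrist_torque": the same for the moment, N m; "finger_gap": finger opening in mm.
Only numpy, scipy, OpenCV 4.12 (cv2) and the standard library are available. Lean on these libraries where they do the work, as an engineer would, in place of code of your own. Each camera call takes 0.05 s, during which the arm holds its last target. There are 200 camera calls.

## Working session

There is one attempt and no reset: what is moved stays moved. The work goes in short steps, Python scripts to look and compute and a tool call to move; the robot and the scene stay as the last step left them, time stands still between calls to the robot, and variables do not carry over. Pictures are saved under pics/ and viewed, about 8 in all and at most 12, crops included, and the job is handed in when it is done.

Besides the shell and the picture viewer there is one more tool, called after ">>>" as a command line: name --argument value ..., lists and objects as JSON in quotes. move_arm: Moves the arm, as the interface text tells. Its arguments: {"type":"object","properties":{"deltas":{"type":"array","items":{"type":"array"}},"jaw":{"type":"number"},"squeeze":{"type":"number"}},"required":["deltas"]}

```bash
mkdir -p pics
cat > h.py <<'E'
import numpy as np, cv2
from scipy.spatial.transform import Rotation as R
from bench import r
def rot(a): return R.from_euler('xyz',a,degrees=True).as_matrix()
def cam(n,s=None):
    c=r.get_calibration(n)
    f=200/np.tan(np.radians(c['fovy'])/2)
    K=np.array([[f,0,c['cx']],[0,f,c['cy']],[0,0,1]])
    if n=='wrist':
        T=np.array(c['tool_from_camera']); s=s or r.sense(); A=rot(s['tcp_rot'])
        return K,c['k1'],A@T[:3,:3],A@T[:3,3]+np.array(s['tool_pos'])
    a=np.array(c['attitude'],float)
    return K,c['k1'],(a if a.shape==(3,3) else rot(a)),np.array(c['position'],float)
def und(cm,px):
    px=np.asarray(px,float).reshape(-1,1,2)
    return cv2.undistortPoints(px,cm[0],np.array([cm[1],0,0,0.]))[:,0]
def onplane(cm,px,z):
    d=np.c_[und(cm,px),np.ones(len(np.reshape(px,(-1,2))))]@cm[2].T
    return cm[3]+d*((z-cm[3][2])/d[:,2])[:,None]
def cloud(cm,dep):
    v,u=np.mgrid[0:400,0:640]; n=und(cm,np.c_[u.ravel(),v.ravel()])
    P=np.c_[n,np.ones(len(n))]*dep.reshape(-1,1)
    return (P@cm[2].T+cm[3]).reshape(400,640,3)
E
python3 - <<'E'
from h import *
s=r.sense();print(s)
for n in ('scene','side','wrist'):
    c=r.get_calibration(n);print(n,c)
    s=r.sense();p,d=r.snapshot(n)
    cv2.imwrite(f'pics/{n}0.png',p[:,:,::-1]);np.savez(f'pics/{n}0.npz',p=p,d=d)
a=np.vstack([cv2.imread(f'pics/{n}0.png') for n in('scene','side','wrist')])
cv2.imwrite('pics/a.png',cv2.resize(np.hstack([a[:400],a[400:800]]),(800,250)))
E
```

```text
{'time': 0.0, 'joint_pos': array([ 6.67254624e+01,  7.51489937e+00,  8.53294801e+01, -3.73126122e-05,
        8.72612408e+01, -4.89443532e+00]), 'qd': array([ 0.00547955,  0.0160983 , -0.05011798, -0.02509305, -0.05833968,
       -0.04655577]), 'joint_efforts': array([ 6.95152157e-04, -5.69392741e+01, -5.00551128e+01, -1.33767917e-04,
        1.46391938e-02, -1.87693496e-05]), 'tool_pos': array([188.96699005, 568.88835578, 230.24468067]), 'tcp_rot': array([ -94.87421929,   89.89437975, -113.25431973]), 'ft_force': array([-0.04342726, -0.63262538, -0.6826294 ]), 'wrist_torque': array([ 0.02499849, -0.03495828,  0.02894086]), 'finger_gap': 85.43930754327323}
scene {'fovy': 46.47574645977501, 'cx': 317.9710674678548, 'cy': 195.35133271233275, 'k1': -0.001097636343027262, 'position': array([ -22.7628348 , -788.0183139 ,  994.04609335]), 'attitude': array([-134.42217208,    0.81473897,  -33.10990269])}
side {'fovy': 55.83177461068536, 'cx': 318.1429988926857, 'cy': 200.7957806192744, 'k1': -0.06136709321846851, 'position': array([533.55355042, 704.12859554, 636.66010648]), 'attitude': array([-1.30084496e+02, -1.18977012e-01,  1.75943971e+02])}
wrist {'fovy': 58.30221286122439, 'cx': 322.74732438706934, 'cy': 198.49608394868153, 'k1': -0.029615475587289358, 'tool_from_camera': array([[ 2.06862668e-04, -3.03922877e-01,  9.52696616e-01,
        -1.43578495e+02],
       [ 9.99999960e-01, -1.18530767e-04, -2.54946714e-04,
         7.21626508e-01],
       [ 1.90407999e-04,  9.52696631e-01,  3.03922840e-01,
        -7.87854849e+01],
       [ 0.00000000e+00,  0.00000000e+00,  0.00000000e+00,
         1.00000000e+00]])}
```

View pics/scene0.png

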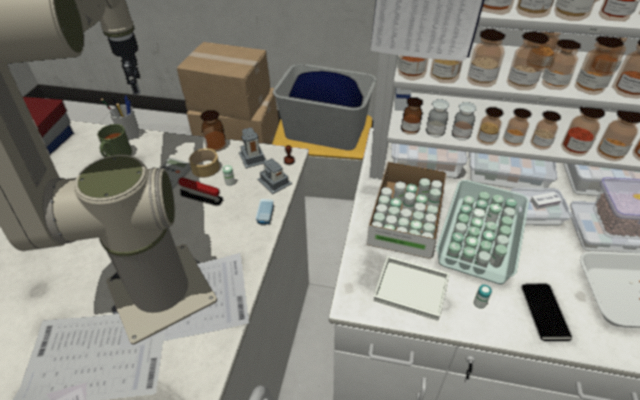

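View pics/side0.png

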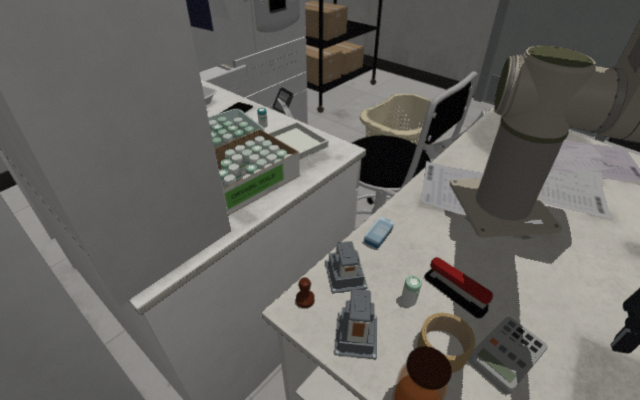

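The scene view shows two cassettes at about (250,148) and (273,175), with the empty tray at (412,287). In the side view the cassettes are at (358,322) and (347,266). Next I'll measure heights from the depth images.

Run:
```python
from h import *
for n,boxes in (('scene',{'A':(236,120,266,168),'B':(256,155,292,193),'tray':(370,255,452,320)}),('side',{'A':(333,285,382,358),'B':(325,238,370,292),'tray':(270,120,330,160)})):
    z=np.load(f'pics/{n}0.npz');cm=cam(n);C=cloud(cm,z['d'])
    for k,(u0,v0,u1,v1) in boxes.items():
        P=C[v0:v1,u0:u1].reshape(-1,3);P=P[z['d'][v0:v1,u0:u1].ravel()>0]
        print(n,k,'z pct',np.percentile(P[:,2],[1,20,50,80,95,99.5]).round())
        if k!='tray':
            for lo,hi in((25,50),(58,90),(92,115)):
                Q=P[(P[:,2]>lo)&(P[:,2]<hi)]
                if len(Q)>8:print('  ',lo,hi,len(Q),Q.mean(0).round(),np.percentile(Q,3,0).round(),np.percentile(Q,97,0).round(), cv2.minAreaRect(Q[:,:2].astype(np.float32)))
        else: print(P.mean(0))
# tray corners by ray: floor mask
z=np.load('pics/scene0.npz');cm=cam('scene');C=cloud(cm,z['d'])
for q in ((412,287),(390,262),(447,277),(440,315),(376,291),(350,280),(480,300)): print(q,C[q[1],q[0]].round())
for n,b in(('scene',(215,110,315,210)),('side',(300,220,400,370))):
    p=cv2.imread(f'pics/{n}0.png')[b[1]:b[3],b[0]:b[2]]
    cv2.imwrite(f'pics/c_{n}.png',cv2.resize(p,None,fx=4,fy=4,interpolation=2))
a=cv2.imread('pics/c_scene.png');b=cv2.imread('pics/c_side.png');b=b[:600]
o=np.zeros((600,800,3),np.uint8);o[:400,:400]=a;o[:,400:]=b;
w=cv2.resize(cv2.imread('pics/wrist0.png'),(320,200));o[400:,:320]=w
cv2.imwrite('pics/m1.png',o)
```

```text
scene A z pct [-611. -506.    5.   66.  103.  107.]
   25 50 203 [426. 324.  35.] [401. 299.  26.] [460. 375.  48.] ((433.3346862792969, 336.9161071777344), (80.09009552001953, 60.22456741333008), 80.07728576660156)
   58 90 138 [425. 306.  75.] [410. 213.  59.] [449. 350.  89.] ((435.73626708984375, 290.76171875), (46.753448486328125, 159.445068359375), 3.659134864807129)
   92 115 162 [432. 334. 102.] [413. 309.  93.] [452. 365. 107.] ((433.6107177734375, 337.5501403808594), (65.02796936035156, 45.02138900756836), 64.357421875)
scene B z pct [-3.  1. 11. 47. 73. 77.]
   25 50 255 [433. 193.  35.] [405. 158.  26.] [519. 303.  48.] ((445.0221862792969, 221.9234161376953), (148.67489624023438, 110.5523681640625), 57.14957809448242)
   58 90 218 [433. 191.  70.] [415. 165.  59.] [453. 224.  77.] ((432.7220153808594, 195.18881225585938), (43.38582992553711, 63.668060302734375), 7.829601764678955)
scene tray z pct [-3.  1.  4.  8. 26. 59.]
[ 530.18123634 -340.52313772    6.53938623]
side A z pct [ -3.  -0.  18.  91. 102. 103.]
   25 50 601 [442. 360.  34.] [410. 318.  26.] [470. 380.  47
[... 585 characters left out ...]
0.01112747192383, 76.35444641113281), 4.688694953918457)
   58 90 520 [439. 202.  69.] [418. 170.  59.] [459. 227.  74.] ((437.6672668457031, 197.58213806152344), (48.40363693237305, 61.15227127075195), 3.167410135269165)
   92 115 41 [434. 313. 101.] [419. 310.  99.] [446. 316. 102.] ((432.28668212890625, 313.36151123046875), (5.245388507843018, 30.90233039855957), 82.802001953125)
side tray z pct [-770.   -2.    3.   56.   74.   82.]
[ 507.26327969 -463.47539151  -50.61368649]
(412, 287) [ 534. -343.    4.]
(390, 262) [ 536. -253.    7.]
(447, 277) [ 614. -379.   27.]
(440, 315) [ 538. -440.    1.]
(376, 291) [ 441. -312.   25.]
(350, 280) [ 418. -237.   -0.]
(480, 300) [ 623. -476.   40.]
```

View pics/m1.png

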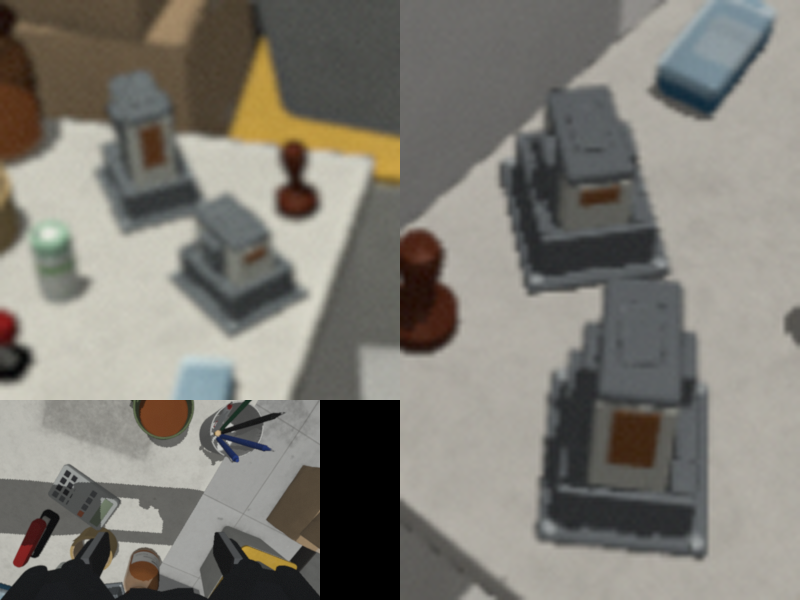

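Object A (scene (250,148)) has its top at z ≈ 102, which matches the tall one (6+96). B's top is at about 72, so it's the short one. A's centre is about (438,340) with its long axis near world y, and the tray is near (532,-345). Next: work out the approach and check for obstacles along the route.

```bash
cat >> h.py <<'E'
def delta(target,longdeg=None):
    "tool-frame shift to world target, turn about tool x so tool z/y: jaw(y) perpendicular to long axis angle"
    s=r.sense();A=rot(s['tcp_rot']);d=A.T@(np.array(target)-s['tool_pos'])
    t=None
    if longdeg is not None:
        j=np.radians(longdeg+90);v=A.T@np.array([np.cos(j),np.sin(j),0]);t=np.degrees(np.arctan2(v[2],v[1]));t=(t+90)%180-90
    return d.round(1),t
E
python3 - <<'E'
from h import *
s=r.sense();print(rot(s['tcp_rot']).round(3),s['joint_pos'].round(1))
print(delta((438,340,200),82),delta((438,340,200)))
cm=cam('scene');z=np.load('pics/scene0.npz');C=cloud(cm,z['d']);C2=cloud(cam('side'),np.load('pics/side0.npz')['d'])
P=np.r_[C.reshape(-1,3),C2.reshape(-1,3)]
for y in range(-450,451,75):
    print(y,[int(np.percentile(Q[:,2],99)) if len(Q:=P[(P[:,0]>x)&(P[:,0]<x+60)&(P[:,1]>y)&(P[:,1]<y+75)])>5 else None for x in range(250,860,60)])
# tray: rim pts and floor
m=(C[...,0]>420)&(C[...,0]<660)&(C[...,1]>-480)&(C[...,1]<-220)
Q=C[m&(C[...,2]>20)&(C[...,2]<30)];
for q in (Q,C[m&(C[...,2]>80)&(C[...,2]<86)]): print(len(q),np.percentile(q,[2,50,98],axis=0).round())
E
```

```text
[[-0.001  0.315  0.949]
 [-0.001  0.949 -0.315]
 [-1.    -0.001 -0.   ]] [66.7  7.5 85.3  0.  87.3 -4.9]
(array([  30.6, -138.8,  308.5]), np.float64(79.61976125609746)) (array([  30.6, -138.8,  308.5]), None)
-450 [None, -87, 2, 24, 27, 27, 64, 68, 69, 68, 65]
-375 [None, 2, 9, 27, 7, 27, 69, 69, 69, 69, 70]
-300 [None, 3, 4, 25, 28, 84, 84, 84, 69, 70, 69]
-225 [-753, -750, 3, 4, 83, 82, 69, 71, 482, 82, 536]
-150 [1, -747, -749, 2, 51, 82, 81, 542, 589, 590, 567]
-75 [3, 2, -750, -748, 4, 4, 571, 584, 581, 414, 352]
0 [12, 28, 3, -748, -750, 2, 572, 504, 413, 350, 351]
75 [4, 29, 26, 4, -748, -749, -753, 500, 520, 528, 240]
150 [52, 4, 73, 75, 3, 0, -747, -745, 1, 537, 546]
225 [61, 63, 56, 68, 63, 3, -2, -748, -746, 1, 508]
300 [49, 48, 104, 105, 4, 1, -746, -747, -747, -748, None]
375 [49, 130, 128, 31, 1, None, -749, -742, -746, -747, -747]
450 [4, 131, 131, 1, None, None, None, -748, -747, -746, -747]
679 [[ 433. -470.   20.]
 [ 559. -340.   25.]
 [ 651. -233.   29.]]
64 [[ 569. -299.   80.]
 [ 608. -268.   83.]
 [ 657. -226.   85.]]
```

>>> move_arm --deltas '[[[3, -14, 31], 8], [[6, -28, 62], 16], [[9, -42, 93], 25], [[12, -56, 124], 34], [[15, -70, 154], 43], [[18, -84, 185], 52], [[21, -98, 216], 61], [[25, -112, 250], 70], [[30, -130, 285], 77], [[30, -138, 308], 79.6], [[30, -138.8, 308.5], 79.6], [[30, -138.8, 308.5], 79.6]]' --jaw 1

```text
time: 1.65
tool_pos: [437.5, 340.2, 200.4]
tcp_rot: [-35.6, 89.9, -133.5]
ft_force: [0.1, -0.7, 0.6]
finger_gap: 85.7
```

Run:
```python
from h import *
s=r.sense();cm=cam('wrist',s);p,d=r.snapshot('wrist')
cv2.imwrite('pics/w1.png',p[:,:,::-1]);C=cloud(cm,d);np.savez('pics/w1.npz',p=p,d=d,C=C)
print(s['tool_pos'],s['tcp_rot'],s['joint_pos'].round(1))
m=((C[...,2]>93)&(C[...,2]<112)&(abs(C[...,0]-438)<60)&(abs(C[...,1]-340)<60)).astype(np.uint8)
n,l,st,ce=cv2.connectedComponentsWithStats(m);k=1+np.argmax(st[1:,4]);print(st[k],ce[k])
u=np.argwhere(l==k)[:,::-1]
Q=C[l==k];print(np.median(Q[:,2]))
W=onplane(cm,u,102)[:,:2].astype(np.float32);print(cv2.minAreaRect(W))
m=(abs(C[...,2]-34)<7)&(abs(C[...,0]-438)<70)&(abs(C[...,1]-340)<70)
print(cv2.minAreaRect(C[m][:,:2].astype(np.float32)),m.sum())
# tabs level
m=(abs(C[...,2]-90)<5)&(abs(C[...,0]-438)<50)&(abs(C[...,1]-340)<50)
print(cv2.minAreaRect(C[m][:,:2].astype(np.float32)),m.sum())
```

```text
[437.50417147 340.17859874 200.4249002 ] [ -35.55903817   89.8971576  -133.50312652] [32.6  1.4 94.9 -0.  83.8 40.5]
[ 289  156   65   84 4110] [321.20559611 197.34768856]
103.04994383784751
((435.30572509765625, 341.3707580566406), (61.5948486328125, 45.040367126464844), 80.4737319946289)
((435.29693603515625, 340.2196044921875), (74.38825988769531, 60.135501861572266), 78.93753051757812) 1473
((437.0884094238281, 349.5472106933594), (42.27973937988281, 49.35895538330078), 79.96382141113281) 704
```

View pics/w1.png

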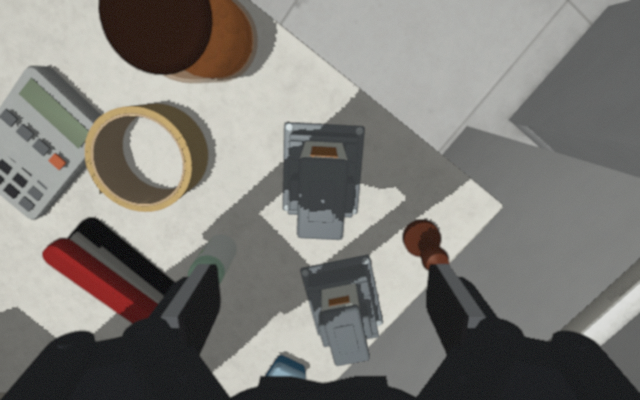

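The wrist view shows the tall cassette lid at about (297–348, 158–240), a few degrees off the tool's axis. The short cassette is at (342,310). I'll fit the lid edges.

Run:
```python
from h import *
s=r.sense();cm=cam('wrist',s);z=np.load('pics/w1.npz');C=z['C'];p=z['p']
m=((C[...,2]>98)&(C[...,2]<110)&(abs(C[...,0]-438)<50)&(abs(C[...,1]-340)<50))
L=[];Rr=[]
for v in range(150,246):
    u=np.flatnonzero(m[v])
    if len(u)>15:L.append((u[0]-.5,v));Rr.append((u[-1]+.5,v))
for E in(L,Rr):
    W=onplane(cm,E,102)[8:-8]
    a,b=np.polyfit(W[:,1],W[:,0],1);res=W[:,0]-(a*W[:,1]+b);k=abs(res)<2
    a,b=np.polyfit(W[k,1],W[k,0],1);print('x at y=341',a*341+b,'long angle',90-np.degrees(np.arctan(a)),k.mean(),abs(res).max())
A=[];B=[]
for u in range(300,345,3):
    v=np.flatnonzero(m[:,u]);A.append((u,v[0]-.5));B.append((u,v[-1]+.5))
print(np.median(onplane(cm,A,102),0),np.median(onplane(cm,B,102),0))
c=cv2.resize(p[110:260,260:400,::-1],None,fx=4,fy=4,interpolation=2);cv2.imwrite('pics/w1c.png',c)
```

```text
x at y=341 417.8869899685241 long angle 79.35851872726033 1.0 0.46855108572441395
x at y=341 452.851384152538 long angle 79.2389955509066 1.0 0.37612347713735517
[439.50083224 370.89982002 102.        ] [431.09013218 311.41342708 102.        ]
```

View pics/w1c.png

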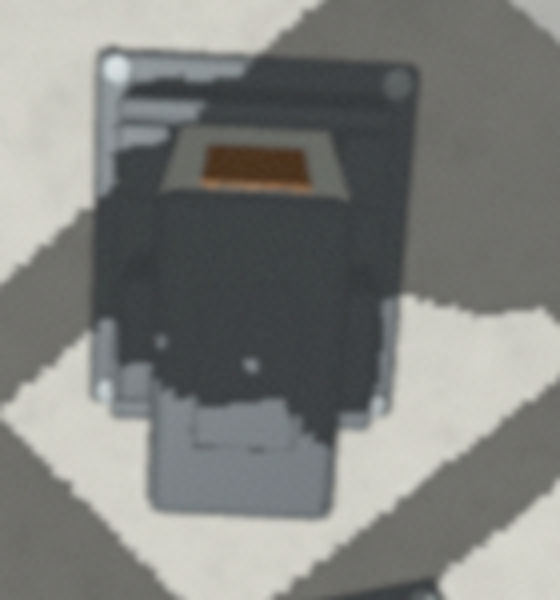

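Lid fit: 60 × 34.4 mm, centre (435.4, 341.2), long axis 79.3°. That matches the given size. Lowering over the tabs now.

>>> move_arm --deltas '[[[20, -2.2, -0.7], 2.7], [[45, -2.2, -0.7], 2.7], [[75, -2.2, -0.7], 2.7], [[100, -2.2, -0.7], 2.7], [[122, -2.2, -0.7], 2.7], [[136, -2.2, -0.7], 2.7], [[142, -2.2, -0.7], 2.7], [[142, -2.2, -0.7], 2.7]]'

```text
time: 2.7
tool_pos: [435.0, 341.5, 58.7]
tcp_rot: [-31.5, 89.9, -132.1]
ft_force: [0.2, -0.4, -0.3]
finger_gap: 85.3
```

Run:
```python
from h import *
s=r.sense();print(s['tool_pos'],delta((435.4,341.2,58),79.3),s['ft_force'])
p,d=r.snapshot('wrist');cv2.imwrite('pics/w2.png',p[:,:,::-1])
q,_=r.snapshot('side');o=np.zeros((400,800,3),np.uint8);o[:,:480]=cv2.resize(p[100:400,130:490,::-1],(480,400));o[:,480:]=cv2.resize(q[220:370,290:410,::-1],(320,400));cv2.imwrite('pics/m2.png',o)
```

```text
[435.02402105 341.52652249  58.67998275] (array([0.7, 0.4, 0.3]), np.float64(0.11323377112768185)) [ 0.20927962 -0.42347051 -0.30367366]
```

View pics/m2.png

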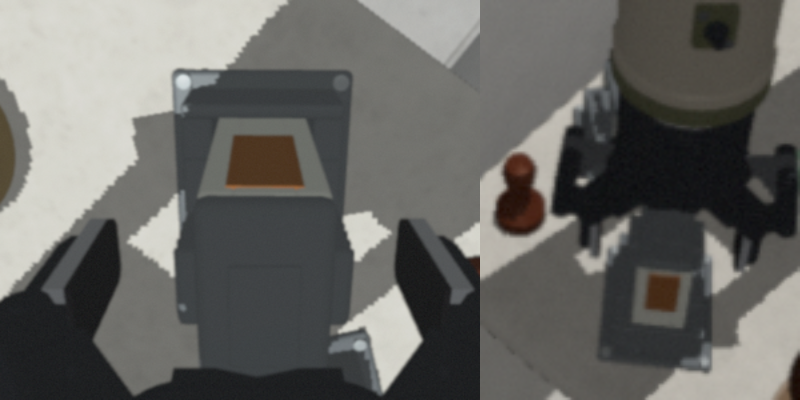

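Both views show the tool straddling the tabs squarely. In the wrist crop the tabs (177–352) centre about 6 px, or 1.5 mm, to +y of the midpoint between the fingers, so I'll shift by that and close.

>>> move_arm --deltas '[[[0, 1.4, 0.2], 0], [[0, 1.4, 0.2], 0]]'

```text
time: 3.05
tool_pos: [437.6, 341.5, 60.2]
tcp_rot: [113.1, 89.9, 12.5]
ft_force: [-0.2, 0.3, 0.2]
finger_gap: 85.4
```

>>> move_arm --deltas '[[[0, 0, 0], 0], [[0, 0, 0], 0], [[0, 0, 0], 0], [[0, 0, 0], 0], [[0, 0, 0], 0], [[0, 0, 0], 0], [[0, 0, 0], 0], [[0, 0, 0], 0]]' --jaw -1 --squeeze 40

```text
time: 4.05
tool_pos: [437.9, 341.9, 61.0]
tcp_rot: [128.8, 89.9, 28.2]
ft_force: [-1.1, -0.1, 5.5]
finger_gap: 33.9
```

Run:
```python
from h import *
s=r.sense();print(s['tool_pos'],s['ft_force'],s['wrist_torque'],s['finger_gap'])
p,d=r.snapshot('wrist')
q,_=r.snapshot('side');o=np.zeros((400,800,3),np.uint8);o[:,:480]=cv2.resize(p[100:400,130:490,::-1],(480,400));o[:,480:]=cv2.resize(q[270:370,320:400,::-1],(320,400),interpolation=2);cv2.imwrite('pics/m3.png',o)
```

```text
[437.85582586 341.9356384   60.97198897] [-1.10684504 -0.0504176   5.51796247] [ 0.01916732  0.33892695 -0.03089809] 33.896098356378346
```

View pics/m3.png

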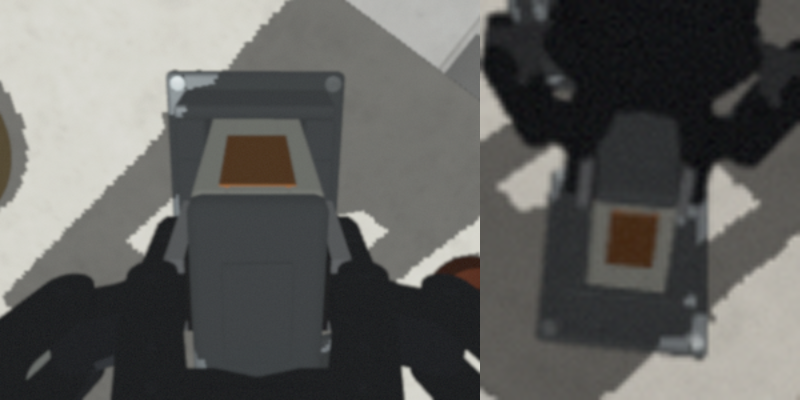

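The fingers sit symmetrically on the squeezed tabs and the side load is small. Test lift of a few mm, watching the force.

>>> move_arm --deltas '[[[-2, 0, 0], 0], [[-4, 0, 0], 0], [[-6, 0, 0], 0], [[-6, 0, 0], 0]]'

```text
time: 4.65
tool_pos: [437.9, 341.9, 67.1]
tcp_rot: [127.9, 89.9, 27.3]
ft_force: [-0.2, 0.4, -2.4]
finger_gap: 33.8
```

The force reads about the cassette's own weight, so it isn't catching. Continuing straight up.

>>> move_arm --deltas '[[[-6, 0, 0], 0], [[-12, 0, 0], 0], [[-18, 0, 0], 0], [[-26, 0, 0], 0], [[-36, 0, 0], 0], [[-50, 0, 0], 0], [[-65, 0, 0], 0], [[-80, 0, 0], 0], [[-90, 0, 0], 0], [[-95, 0, 0], 0], [[-95, 0, 0], 0]]'

```text
time: 6.02
tool_pos: [437.8, 341.9, 162.3]
tcp_rot: [128.7, 89.8, 28.1]
ft_force: [-0.3, 0.1, -1.4]
finger_gap: 34.2
```

Run:
```python
from h import *
s=r.sense();print(s['tool_pos'],s['ft_force'],s['finger_gap'],s['joint_pos'].round(1))
p,d=r.snapshot('side');cv2.imwrite('pics/s3.png',cv2.resize(p[130:380,240:480,::-1],None,fx=2,fy=2))
# tray fit from scene picture: floor/rim
cm=cam('scene');z=np.load('pics/scene0.npz');C=cloud(cm,z['d']);im=z['p']
m=((C[...,2]>16)&(C[...,2]<32)).astype(np.uint8);m[:, :365]=0;m[:,455:]=0;m[:250]=0;m[325:]=0
Q=C[m>0][:,:2].astype(np.float32);print(len(Q),cv2.minAreaRect(Q),np.percentile(Q,[1,50,99],axis=0))
# side view of the near wall
zz=np.load('pics/side0.npz')
print(onplane(cm,[(390,260),(448,277),(439,316),(376,291)],25).round())
print(delta((532,-345,170)))
cv2.imwrite('pics/tray.png',cv2.resize(im[245:330,360:460,::-1],None,fx=6,fy=6,interpolation=2))
```

```text
[437.81056466 341.86612932 162.25667023] [-0.31042143  0.09358213 -1.35465576] 34.16253844365907 [32.7  2.9 97.4 -0.  79.5 43.3]
738 ((556.4937744140625, -328.4146728515625), (204.49383544921875, 172.06936645507812), 35.78178405761719) [[ 429.63528229 -444.18089386]
 [ 543.90103149 -341.80461121]
 [ 652.14622864 -246.95152267]]
[[ 530. -258.   25.]
 [ 617. -380.   25.]
 [ 521. -449.   25.]
 [ 441. -312.   25.]]
(array([ -8.6, 219.3, 657.6]), None)
```

View pics/s3.png

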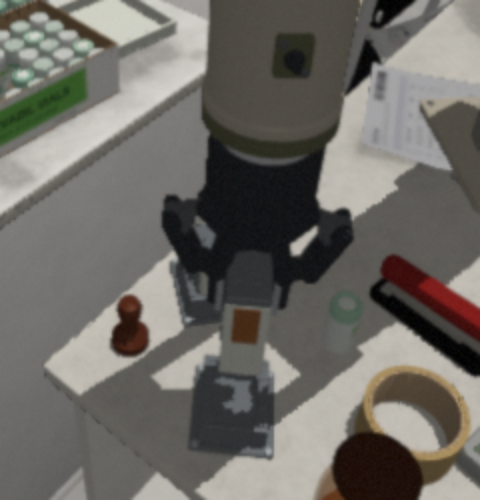

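Lifted free and upright, and the shorter cassette is undisturbed. Carrying it across to the tray, centred near (526,-350).

>>> move_arm --deltas '[[[-15, 3, 10], 0], [[-23, 11, 35], 0], [[-23, 24, 76], 0], [[-23, 39, 123], 0], [[-23, 55, 171], 0], [[-23, 70, 219], 0], [[-23, 85, 267], 0], [[-23, 101, 315], 0], [[-23, 115, 358], 0], [[-23, 127, 395], 0], [[-23, 135, 420], 0], [[-23, 138, 431], 0]]'

```text
time: 7.58
tool_pos: [493.6, -109.1, 185.0]
tcp_rot: [116.8, 89.9, 16.0]
ft_force: [0.6, 0.1, -1.2]
finger_gap: 34.2
```

>>> move_arm --deltas '[[[0, 5, 15], 4], [[0, 14, 45], 10], [[0, 27, 85], 17], [[0, 41, 127], 25], [[0, 54, 168], 33], [[0, 65, 203], 40], [[0, 73, 225], 45], [[0, 75, 233], 46], [[0, 75, 233], 46], [[0, 75, 233], 46]]'

```text
time: 8.82
tool_pos: [524.0, -350.8, 185.0]
tcp_rot: [178.6, 89.9, 32.0]
ft_force: [-0.1, 0.5, -0.8]
finger_gap: 33.8
```

Run:
```python
from h import *
s=r.sense();cm=cam('wrist',s);print(s['tool_pos'],s['ft_force'],s['finger_gap'],s['joint_pos'].round(1),rot(s['tcp_rot'])[:,1].round(3))
p,d=r.snapshot('wrist');C=cloud(cm,d);np.savez('pics/w4.npz',p=p,d=d,C=C)
q,_=r.snapshot('scene');o=np.zeros((400,800,3),np.uint8);o[:,:480]=cv2.resize(p[:,:,::-1],(480,300)) if 0 else cv2.copyMakeBorder(cv2.resize(p[:,:,::-1],(480,300)),0,100,0,0,0);o[:,480:]=cv2.resize(q[130:330,340:500,::-1],(320,400),interpolation=2);cv2.imwrite('pics/m4.png',o)
```

```text
[ 523.9634116  -350.76428171  184.99921106] [-0.14846732  0.50420932 -0.80902728] 33.822557038756365 [-38.5  13.5  83.4   0.1  83.1  18.1] [ 0.55  -0.835  0.   ]
```

View pics/m4.png

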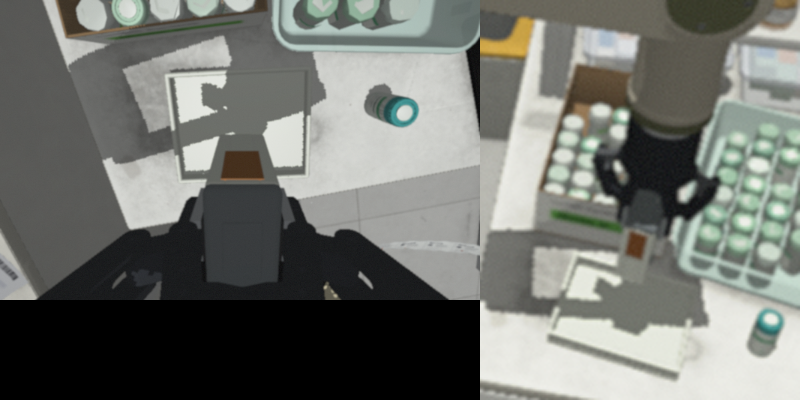

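The wrist view shows the tray rim with corners near (222,100), (411,94), (412,233) and (240,240) in full-frame pixels, with the cassette hanging below. Projecting the rim at z = 25.

Run:
```python
from h import *
s=r.sense();cm=cam('wrist',s);z=np.load('pics/w4.npz');C=z['C']
W=onplane(cm,[(222,100),(411,94),(413,235),(240,241)],25);print(W.round(1),W.mean(0).round(1))
for i in range(4):e=W[(i+1)%4]-W[i];print(np.hypot(*e[:2]).round(),np.degrees(np.arctan2(e[1],e[0])).round(1))
m=((C[...,2]>18)&(C[...,2]<32)).astype(np.uint8);m[:85]=0;m[255:]=0;m[:,:205]=0;m[:,430:]=0
Q=C[m>0];print(len(Q),cv2.minAreaRect(Q[:,:2].astype(np.float32)),np.median(Q[:,2]))
f=C[140:200,340:400].reshape(-1,3);print('floor z',np.median(f,0))
for t in (cv2.minAreaRect(Q[:,:2].astype(np.float32))[0],W.mean(0)[:2]): print(delta((*t,58)))
```

```text
[[ 533.  -244.6   25. ]
 [ 622.1 -371.3   25. ]
 [ 523.9 -449.2   25. ]
 [ 431.  -319.1   25. ]] [ 527.5 -346.1   25. ]
155.0 -54.9
125.0 -141.6
160.0 125.5
126.0 36.1
3725 ((527.4622192382812, -344.79071044921875), (133.1179656982422, 163.11619567871094), 36.02275466918945) 25.18700242860649
floor z [ 551.97992226 -383.82783857    4.08751764]
(array([127.1,  -3.3,  -6. ]), None)
(array([127.1,  -2.2,  -5.3]), None)
```

Tray: 126 × 158 mm measured, centre (527.5,-345.5), floor z ≈ 3–4, reach 630 mm, all as expected. Lowering.

>>> move_arm --deltas '[[[15, -2.7, -5.7], 0], [[40, -2.7, -5.7], 0], [[65, -2.7, -5.7], 0], [[90, -2.7, -5.7], 0], [[108, -2.7, -5.7], 0], [[118, -2.7, -5.7], 0], [[121, -2.7, -5.7], 0], [[123, -2.7, -5.7], 0], [[123, -2.7, -5.7], 0]]'

```text
time: 10.05
tool_pos: [528.0, -345.8, 62.9]
tcp_rot: [144.4, 89.8, -2.3]
ft_force: [0.0, -0.7, -1.8]
finger_gap: 34.2
```

>>> move_arm --deltas '[[[1, 0, 0], 0], [[2, 0, 0], 0], [[2.5, 0, 0], 0], [[2.5, 0, 0], 0]]'

```text
time: 10.55
tool_pos: [527.9, -345.8, 60.3]
tcp_rot: [146.9, 89.8, 0.3]
ft_force: [0.2, 0.2, -1.1]
finger_gap: 34.0
```

>>> move_arm --deltas '[[[0.7, 0, 0], 0], [[1.4, 0, 0], 0], [[1.4, 0, 0], 0]]'

```text
time: 10.92
tool_pos: [527.9, -345.7, 58.8]
tcp_rot: [149.8, 89.9, 3.1]
ft_force: [0.3, -0.5, -1.7]
finger_gap: 34.3
```

>>> move_arm --deltas '[[[0.7, 0, 0], 0], [[1.2, 0, 0], 0], [[1.2, 0, 0], 0]]'

```text
time: 11.3
tool_pos: [528.0, -345.8, 58.0]
tcp_rot: [146.8, 89.8, 0.2]
ft_force: [-1.4, 1.8, 2.8]
finger_gap: 34.6
```

Contact: the force rose to +2.8 N at the expected height. Release.

>>> move_arm --deltas '[[[0, 0, 0], 0], [[0, 0, 0], 0], [[0, 0, 0], 0], [[0, 0, 0], 0], [[0, 0, 0], 0]]' --jaw 0.9

```text
time: 11.92
tool_pos: [528.0, -345.8, 58.0]
tcp_rot: [145.8, 89.8, -0.8]
ft_force: [0.1, 0.7, 0.1]
finger_gap: 81.0
```

>>> move_arm --deltas '[[[-8, 0, 0], 0], [[-20, 0, 0], 0], [[-40, 0, 0], 0], [[-65, 0, 0], 0], [[-95, 0, 0], 0], [[-130, 0, 0], 0], [[-150, 0, 0], 0], [[-160, 0, 0], 0], [[-160, 0, 0], 0]]'

```text
time: 13.05
tool_pos: [527.7, -345.9, 218.3]
tcp_rot: [139.9, 89.8, -6.8]
ft_force: [-0.6, -0.5, 0.4]
finger_gap: 81.0
```

Run:
```python
from h import *
s=r.sense();cm=cam('wrist',s);print(s['tool_pos'],s['ft_force'],s['finger_gap'])
p,d=r.snapshot('wrist');C=cloud(cm,d)
m=((C[...,2]>90)&(C[...,2]<110)&(np.hypot(C[...,0]-528,C[...,1]+345)<60))
print(m.sum(),np.median(C[m],0),cv2.minAreaRect(C[m][:,:2].astype(np.float32)))
q,_=r.snapshot('scene');t,_=r.snapshot('side')
o=np.zeros((600,800,3),np.uint8);o[:300,:480]=cv2.resize(p[:,:,::-1],(480,300));o[:400,480:]=cv2.resize(q[130:330,340:500,::-1],(320,400),interpolation=2)
o[300:,:360]=cv2.resize(t[220:370,290:470,::-1],(360,300));o[400:,480:]=cv2.resize(q[110:210,210:370,::-1],(320,200));cv2.imwrite('pics/m5.png',o)
```

```text
[ 527.69285752 -345.88114532  218.3163889 ] [-0.60690571 -0.48469313  0.37259352] 80.97231551087022
3554 [ 527.32546993 -344.45166933  100.09087684] ((525.380859375, -345.81103515625), (59.602989196777344, 46.28975296020508), 32.70982360839844)
```

View pics/m5.png

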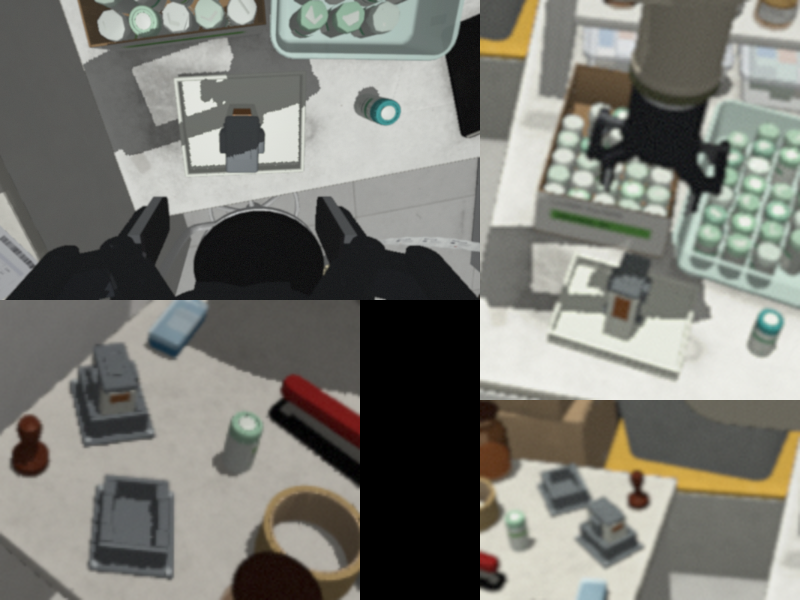

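The views show the tall cassette upright in the middle of the tray, lid top at z ≈ 100 and centre about (526,-345). Its base is empty, and the short cassette is still clipped in its own. The gripper is clear.

```bash
python3 -c "
from bench import r
print(r.hand_in(), r.sense()['time'])"
```

```text
the job is handed in; nothing more can be done
the job is handed in; nothing more can be done
```

The tall cassette is out of its base and standing upright in the middle of the white tray. I squeezed both side tabs and lifted it straight up about 100 mm. I then carried it over the benches, set it down until it touched the tray floor, released it and backed off 160 mm. The job was handed in at about 13 s.

**Last checks:**
- **Tall cassette:** its lid top is at z ≈ 100 mm (99 expected). Its centre is about (526, -346), within about 2 mm of the tray centre I measured.
- **Short cassette:** it is still clipped in its own base, and the tall one's base is empty.
- **Robot:** the gripper is clear, and the wrist force read under 1 N. The readings I took along the way stayed under 6 N.

**One disagreement:** the finger gap read about 34 mm while holding the cassette, against 36 mm expected over fully squeezed tabs. I didn't find out why, but the tabs released and held normally throughout the lift.

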